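# Probe the starter crock through its lid collar

## Task

Check the air in the empty starter crock: first stand the short stoneware collar upright in the round socket of the crock's lid, fully home, and let go of it. Then draw the probe thermometer out of its wooden stand by its black head and lower its stem through the collar without touching the collar or the crock, leaving the other things on the counter alone. Finish still holding the thermometer, upright and still, stem centred in the collar and tip hanging about half-way between the crock's floor and the underside of its lid.

Things in the scene. Friction and masses are not known exactly. Their poses are not given: they have to be found in the camera images.
- crock: round brown stoneware crock, 120 mm across (142 mm over two small ear loops at its sides, +y and -y in its frame), 80 mm high, with a fixed flat lid; it does not move. Origin: centre of its underside, z up. The hollow inside reaches from its floor, 8 mm above the origin, to the lid's underside, 58 mm above it. In the middle of the lid is a round socket 45 mm across and 14 mm deep, with a flat ledge as its floor, and through the ledge a hole 28 mm across into the crock
- socket (a point): centre of the crock lid's socket, on the level of its ledge: 66 mm above the counter, 14 mm below the lid's top; z up
- collar_centre (a point): centre (half-way up) of the loose brown stoneware collar, a plain thick-walled tube 40 mm across and 50 mm high with a through bore 24 mm across, about 90 g; it starts standing upright on the counter, z along its bore. Fully home on the ledge, its centre is 25 mm above socket and it stands 36 mm proud of the lid
- stand: turned pale wood stand for the thermometer, fixed: a foot 72 mm across and 10 mm high carrying an upright tube 36 mm across, 124 mm high overall, with a bore 14 mm across down to the foot. Origin: centre of its underside
- probe_head (a point): centre of the black cylindrical head (26 mm across, 45 mm high) of the loose probe thermometer, about 60 g; z along the thermometer, from tip to head. Below the head hangs a straight steel stem 6 mm across; it starts upright in the stand, stem in the bore, the head's underside resting on the stand's top
- probe_tip (a point): tip of the thermometer's stem, 112 mm below the head's underside and 134.5 mm below probe_head, on the same axis; it starts 12 mm above the counter
- spreader_a: bystander: steel butter spreader lying flat, 168 mm long, 20 mm wide, 8 mm high; origin near its middle, blade to +x
- spreader_b: bystander: another spreader, the same
- egg_cup: bystander: white egg cup on a foot, 44 mm across, 58 mm high, closed below; origin under its centre
- butter_dish: bystander: covered glass butter dish 105 x 165 mm, 72 mm high with its knob; origin under its centre, long side along y
- toast_rack: bystander: cream ceramic toast rack 85 x 170 mm, 87 mm high; origin under its centre, long side along y
- crumb_tray: bystander: black plastic crumb tray 110 x 230 mm, 14 mm high; origin under its centre, long side along y
Mind the look-alikes: they are no part of the job. Leave any orange look-alike of the part that bears collar_centre alone. Leave any green or purple look-alike of the part that bears probe_head alone.

How it is judged (in metres and radians):
On the way, in this order (a step that is already met when the one before it is completed fails the run):
1. the collar stands fully home in the lid's socket and is let go (horizontal distance between collar_centre and socket below 0.005 m and z of collar_centre in the frame of socket between 0.022 and 0.0275 m and angle between collar_centre's own z axis and vertical below 0.06 rad and contact force between the fingers and collar below 0.1 N and linear speed of collar below 0.02 m/s), for 0.2 s.
2. the thermometer is drawn right out of its stand, held by the fingers (height (world z) of probe_tip above 0.128 m and contact force between the fingers and probe above 1 N), for 0.1 s.
At the end, for the whole second after the job is handed in: Collar upright on the socket's ledge (within 5 mm of centre, 2.5 mm of home, 0.06 rad), not held. Thermometer held by the fingers, still, upright within 0.06 rad, touching neither collar nor crock; tip within 4.5 mm of the collar's centre and 19 to 47 mm above the crock's underside (half-way is 33) (horizontal distance between collar_centre and socket below 0.005 m and z of collar_centre in the frame of socket between 0.022 and 0.0275 m and angle between each of collar_centre, probe_tip's own z axis and vertical below 0.06 rad and contact force between each of the fingers, probe and collar below 0.1 N and contact force between the fingers and probe above 1 N and contact force between probe and crock below 0.1 N and horizontal distance between probe_tip and collar_centre below 0.0045 m and z of probe_tip in the frame of crock between 0.019 and 0.047 m and linear speed of probe below 0.015 m/s); the arm keeps its last pose, push and grip.
It fails at once if the thermometer touches the collar (contact force between probe and collar above 0.2 N).
It fails at once if the thermometer touches the crock (contact force between probe and crock above 0.2 N).
It fails at once if a bystander is moved more than 30 mm (distance of any of spreader_a, spreader_b, egg_cup, butter_dish, toast_rack, crumb_tray from where it was at the start of the episode above 0.03 m).
It also fails if it takes over 67 s, if anything falls off the work surface, if the arm or the gripper's body presses on something with over 40 N, if the wrist force passes 120 N, or if a joint passes its speed limit or range.

## Robot

A 6-joint arm with a two-finger parallel gripper is mounted at the origin on the work surface. World frame = base frame: x ahead of the robot, y to its left, z up, the work surface at z = 0. Lengths are in m, angles in degrees, forces in N, time in s.
With the tool pointing down it reaches from about 0.325 to 0.85 m from the base axis. Payload 15.5 kg.
Tool frame: the origin (TCP) lies on the centre line of the jaws, within the pads' length; the fingertips stand 8 mm ahead of it and the grasp point (between the pads) lies 11 mm behind it; z points along the fingers, y is the direction in which the jaws open and shut (so a half turn about z gives the same grasp; the last joint's range is limited). The gripper opens to 91 mm and grips with 3 to 60 N. Pads are 32 mm wide; open, the fingers measure 118 mm over their backs; the gripper's body (76 mm by 178 mm) begins 60 mm behind the grasp point.
Start: joints at [-70.56, 28.281, 77.091, -0, 74.628, -5.472], TCP at [0.263, -0.567, 0.222] pointing down, gripper open.
Joint ranges: [-166.48, 166.48], [-47.26, 123.95], [12.59, 153.08], [-70.14, 250.14], [6.76, 159.57], [-176.63, 176.63]. Speed limits (degrees/s): [108.29, 108.29, 147.25, 172.46, 172.46, 172.46].

## Interface

Orientations are given as [roll, pitch, yaw] about the fixed x, y, z axes, in that order (R = Rz(yaw) Ry(pitch) Rx(roll)).
In Python, from plant import ctrl gives the robot as it stands.
- The arm moves only by the shell command python3 -m jog 'ROWS' [FORCE]. ROWS is a JSON object of lists of equal length, an entry for each row: "offset": the shift along the tool's x, y, z in cm, a list of three; "angular": the turn, a rotation vector about the tool's x, y, z in degrees, a list of three; "claw": the opening in per cent of the stroke, from 0 (shut) to 100 (fully open). A call has 1 to 12 rows; each row shifts and turns the commanded pose from where the row before left it, along the tool's axes as they then stand; what a row does not reach is not made up. A row lasts 1/8 s, in which the tool goes at most 62.5 mm and 10.7 degrees, less where a joint would pass 70% of its speed; a pose out of reach is approached as far as the arm can. A call with a gripper value outside its range is refused whole. The fingers move at their own pace and stop on an object; FORCE is the grip in N (left out, the last holds). Time passes only in rows, so rows that do not move let the fingers close. It gives the time, the measured TCP pose, the force and the opening at its end, in the units of the state.
- ctrl.observe(): the state, without advancing time (a new reading comes with each control period).
- ctrl.capture(name): name is "side" or "top"; returns a dict with "image" (384x512x3 uint8, blue, green, red), "K" (3x3 intrinsics, pixels), "k1" (the pictures are not rectified: a ray, as slopes to the right and down, at radius r is drawn at 1 + k1 r^2 times it, then the intrinsics apply), "cam_to_world" (4x4, takes a point from camera to world coordinates). Camera axes: x right, y down, z forward; pixel columns grow to the right and rows downward; lengths in m; the calibration is good to about 2 mm. A picture is of the moment at which its call begins. There is no depth.
- ctrl.finish_job(): hands the job in, once; it reports no verdict.
The state is a dict: "time_s": time; "joint_positions": joint angles; "qvel": joint speeds; "tau": joint torques, N m; "eef_pos": TCP position; "tool_rot": TCP orientation; "force": force on the tool from outside, world axes, zero at the start; "wrist_torque": the same for the moment, N m; "gripper_width": finger opening in m.
Only numpy, scipy, OpenCV 4.12 (cv2) and the standard library are available. Lean on these libraries where they do the work, as an engineer would, in place of code of your own. Each camera call takes 0.05 s, during which the arm holds its last target.

## Working session

There is one attempt and no reset: what is moved stays moved. The work goes in short steps, Python scripts to look and compute and a shell command to move; the robot and the scene stay as the last step left them, time stands still between calls to the robot, and variables do not carry over. Pictures are saved under pics/ and viewed, and the job is handed in when it is done.

```bash
ls; mkdir -p pics; python3 - <<'E'
from plant import ctrl
import cv2,numpy as np
print(ctrl.observe())
for n in("side","top"):
    c=ctrl.capture(n); cv2.imwrite(f"pics/{n}0.png",c["image"]); np.savez(f"{n}0.npz",**c)
    print(n,c["K"],c["k1"],c["cam_to_world"])
E
```

```text
pics
{'time_s': 0.0, 'joint_positions': array([-7.05575877e+01,  2.83144723e+01,  7.71272265e+01, -1.30864994e-03,
        7.46275898e+01, -5.47275111e+00]), 'qvel': array([-0.07166988, -0.00998786, -0.00590178,  0.0112609 ,  0.01411541,
       -0.01857841]), 'tau': array([ 4.58600945e-03, -8.78820777e+01, -3.81851470e+01,  7.09460350e-02,
        5.32989053e-02, -8.27504959e-05]), 'eef_pos': array([ 0.26316075, -0.5664917 ,  0.22134216]), 'tool_rot': array([-1.79930907e+02, -5.35255124e-03,  2.49155079e+01]), 'force': array([-0.84151065,  0.16907847,  0.47054498]), 'wrist_torque': array([-0.01215397, -0.05791446, -0.03888675]), 'gripper_width': 0.09116842663655869}
side [[365.66425163   0.         257.71181416]
 [  0.         365.66425163 196.62903766]
 [  0.           0.           1.        ]] -0.02117789293297668 [[ 0.91766365 -0.29132876  0.27022395  0.32605512]
 [-0.39713972 -0.69496985  0.59941383 -0.51088136]
 [ 0.01317101 -0.65737695 -0.75344679  0.75457308]
 [ 0.          0.          0.          1.        ]]
top [[359.09166427   0.         258.06249901]
 [  0.         359.09166427 192.01804859]
 [  0.           0.           1.        ]] 0.024304518099411556 [[ 2.35852715e-02 -9.97336705e-01  6.90161720e-02  4.89126764e-01]
 [-9.99718932e-01 -2.36951265e-02 -7.73397819e-04  3.64194316e-02]
 [ 2.40668496e-03 -6.89785330e-02 -9.97615241e-01  1.06725709e+00]
 [ 0.00000000e+00  0.00000000e+00  0.00000000e+00  1.00000000e+00]]
```

View pics/side0.png

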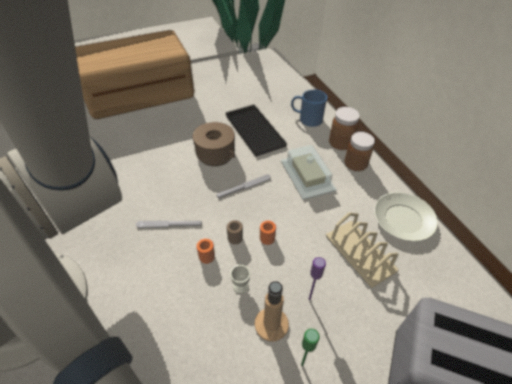

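View pics/top0.png

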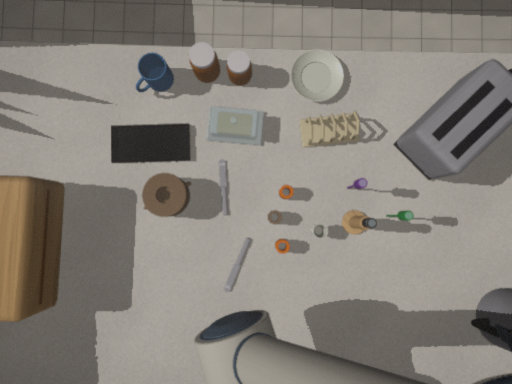

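```bash
cat > h.py <<'E'
import numpy as np,cv2
def dist(c): return np.array([c["k1"],0,0,0,0],float)
def ray(c,px):
    p=cv2.undistortPoints(np.array([[px]],float),c["K"],dist(c),criteria=None) if 0 else cv2.undistortPointsIter(np.array([[px]],float),c["K"],dist(c),None,None,(3,50,1e-10))
    x,y=p[0,0]; M=c["cam_to_world"]; return M[:3,3],M[:3,:3]@np.array([x,y,1.])
def onz(c,px,z):
    o,d=ray(c,px); return o+d*(z-o[2])/d[2]
def proj(c,P):
    M=np.linalg.inv(c["cam_to_world"]); P=np.atleast_2d(P).astype(float)
    return cv2.projectPoints(P,cv2.Rodrigues(M[:3,:3])[0],M[:3,3],c["K"],dist(c))[0][:,0]
def tri(c1,p1,c2,p2):
    o1,d1=ray(c1,p1);o2,d2=ray(c2,p2)
    A=np.stack([d1,-d2],1);s=np.linalg.lstsq(A,o2-o1,rcond=None)[0]
    a=o1+d1*s[0];b=o2+d2*s[1]; return (a+b)/2,np.linalg.norm(a-b)
def crop(c,x0,y0,x1,y1,f,name):
    cv2.imwrite("pics/"+name,cv2.resize(c["image"][y0:y1,x0:x1],None,fx=f,fy=f,interpolation=cv2.INTER_CUBIC))
E
python3 - <<'E'
import numpy as np;from h import *
s=np.load("side0.npz");t=np.load("top0.npz")
crop(t,130,160,430,280,2.6,"t1.png"); crop(s,180,110,340,370,2.3,"s1.png")
for n,sp,tp in(("collar",(235,227),(274,217)),("crock",(214,131),(166,195)),("head",(276,286),(371,223))):
    print(n,tri(s,sp,t,tp))
E
```

```text
collar (array([ 0.49115039, -0.01183075,  0.04238333]), np.float64(0.002762386920331209))
crock (array([0.54344856, 0.28294665, 0.0998128 ]), np.float64(0.0027730033676458222))
head (array([ 0.48192565, -0.24774428,  0.16826213]), np.float64(0.00264920754202897))
```

View pics/t1.png

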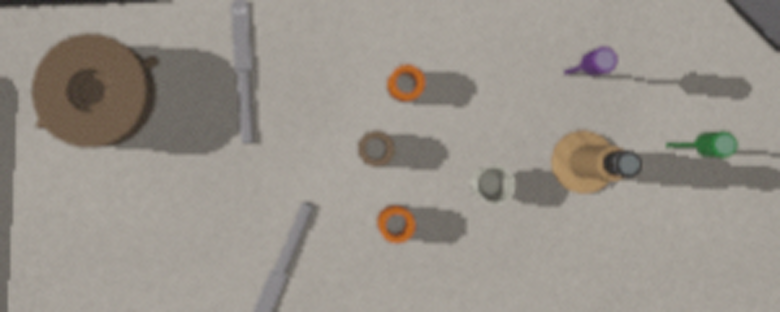

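View pics/s1.png

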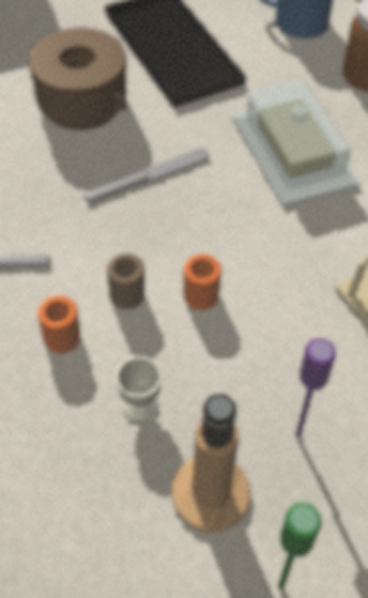

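Collar candidates in the top view are brown at (274,217) and orange at (286,191) and (283,245). The brown one is the stoneware collar. Thermometer candidates are black in the stand at (371,223), purple at (360,184) and green at (405,216). The black one in the wooden stand is meant. The crops confirm both choices, and the brown crock is at (166,195). Next I'll measure precisely.

```bash
python3 - <<'E'
import numpy as np;from h import *
s=np.load("side0.npz");t=np.load("top0.npz")
def fit(c,box,lo,hi,nm):
    x0,y0,x1,y1=box;im=c["image"][y0:y1,x0:x1];hsv=cv2.cvtColor(cv2.GaussianBlur(im,(3,3),0),cv2.COLOR_BGR2HSV)
    m=cv2.inRange(hsv,lo,hi); cs,_=cv2.findContours(m,cv2.RETR_EXTERNAL,cv2.CHAIN_APPROX_NONE)
    k=max(cs,key=cv2.contourArea); e=cv2.fitEllipse(k)
    mm=cv2.drawContours(np.zeros_like(m),[k],-1,255,-1); M=cv2.moments(mm,True)
    print(nm,"ell",np.round([e[0][0]+x0,e[0][1]+y0],1),np.round(e[1],1),"cen",round(M['m10']/M['m00']+x0,1),round(M['m01']/M['m00']+y0,1),"area",M['m00'],"bbox",cv2.boundingRect(k)[0]+x0,cv2.boundingRect(k)[1]+y0,cv2.boundingRect(k)[2:])
    return m
ms=[]
for (x,y) in((274,217),(268,217),(281,217),(274,230),(290,217),(166,195),(371,223)): 
    print((x,y),cv2.cvtColor(t["image"],cv2.COLOR_BGR2HSV)[y,x])
for (x,y) in((235,225),(235,237),(245,250),(214,131),(214,155),(276,286),(276,296),(275,310),(215,130)):
    print('s',(x,y),cv2.cvtColor(s["image"],cv2.COLOR_BGR2HSV)[y,x])
# show zooms
a=cv2.resize(t["image"][200:235,255:305],None,fx=8,fy=8,interpolation=cv2.INTER_NEAREST)
b=cv2.resize(s["image"][210:260,215:255],None,fx=8,fy=8,interpolation=cv2.INTER_NEAREST)
H=max(a.shape[0],b.shape[0]);o=np.zeros((H,a.shape[1]+b.shape[1],3),np.uint8);o[:a.shape[0],:a.shape[1]]=a;o[:b.shape[0],a.shape[1]:]=b
cv2.imwrite("pics/z1.png",o)
a=cv2.resize(t["image"][170:220,140:195],None,fx=7,fy=7,interpolation=cv2.INTER_NEAREST)
b=cv2.resize(s["image"][115:170,185:240],None,fx=7,fy=7,interpolation=cv2.INTER_NEAREST)
o=np.zeros((400,a.shape[1]+b.shape[1],3),np.uint8);o[:a.shape[0],:a.shape[1]]=a;o[:b.shape[0],a.shape[1]:]=b
cv2.imwrite("pics/z2.png",o)
a=cv2.resize(t["image"][205:240,335:385],None,fx=7,fy=7,interpolation=cv2.INTER_NEAREST)
b=cv2.resize(s["image"][275:345,250:300],None,fx=7,fy=7,interpolation=cv2.INTER_NEAREST)
o=np.zeros((500,a.shape[1]+b.shape[1],3),np.uint8);o[:a.shape[0],:a.shape[1]]=a;o[:b.shape[0],a.shape[1]:]=b
cv2.imwrite("pics/z3.png",o)
E
```

```text
(274, 217) [ 18  22 114]
(268, 217) [ 14  62 119]
(281, 217) [ 17  60 110]
(274, 230) [ 18  20 168]
(290, 217) [ 15  22 115]
(166, 195) [14 71 75]
(371, 223) [ 90  13 116]
s (235, 225) [14 57 76]
s (235, 237) [16 71 75]
s (245, 250) [ 23  24 125]
s (214, 131) [14 72 71]
s (214, 155) [15 71 72]
s (276, 286) [ 77  14 132]
s (276, 296) [25 24 63]
s (275, 310) [ 17  92 105]
s (215, 130) [13 77 96]
```

View pics/z1.png

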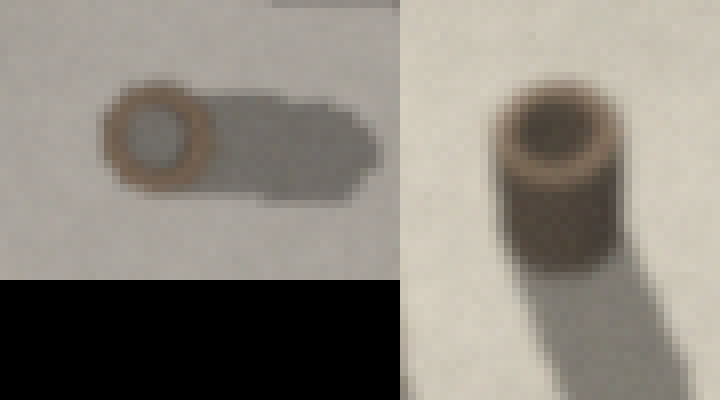

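View pics/z2.png

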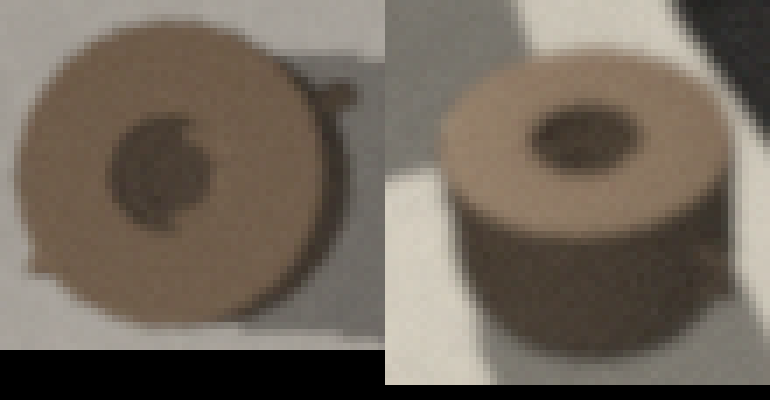

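View pics/z3.png

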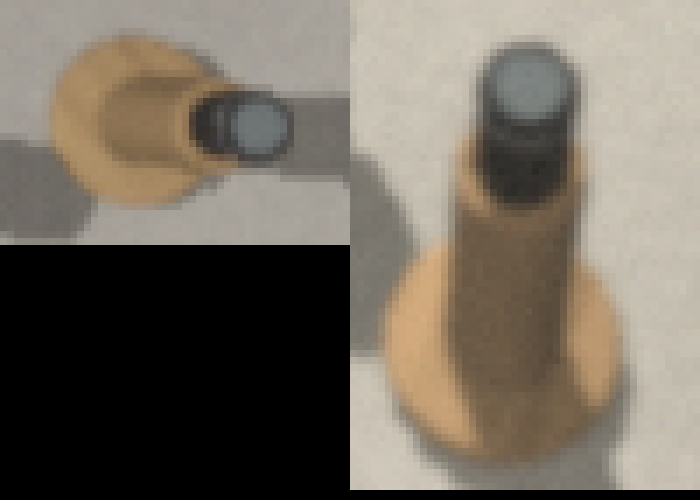

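```bash
python3 - <<'E'
import numpy as np;from h import *
s=np.load("side0.npz");t=np.load("top0.npz")
for n,sp,tp,z in(("collar",(234.6,226.1),(274.1,216.3),.05),("crock",(213.2,134.7),(163.8,194.2),.08),("head",(275.1,286.1),(371.8,222.1),.169)):
    a,g=tri(s,sp,t,tp);print(n,a.round(4),round(g,4),"side@z",onz(s,sp,z).round(4),"top@z",onz(t,tp,z).round(4))
# stand foot z=0.01 
print("foot side",onz(s,(250+(505-350)/7-.5,275+340/7-.5),.01),onz(t,(335+135/7-.5,205+120/7-.5),.01))
# refined: collar/crock sat mask in top & side
def fit(c,box,f,nm,z):
    x0,y0,x1,y1=box;im=cv2.resize(c["image"][y0:y1,x0:x1],None,fx=4,fy=4,interpolation=cv2.INTER_LINEAR);hsv=cv2.cvtColor(im,cv2.COLOR_BGR2HSV)
    m=(f(hsv[...,0].astype(int),hsv[...,1].astype(int),hsv[...,2].astype(int))*255).astype(np.uint8)
    m=cv2.morphologyEx(m,cv2.MORPH_OPEN,np.ones((5,5)))
    k=max(cv2.findContours(m,cv2.RETR_EXTERNAL,cv2.CHAIN_APPROX_NONE)[0],key=cv2.contourArea)
    e=cv2.fitEllipse(cv2.convexHull(k)) ; p=((e[0][0]+.5)/4-.5+x0,(e[0][1]+.5)/4-.5+y0)
    print(nm,np.round(p,2),np.round(np.array(e[1])/4,1),onz(c,p,z).round(4))
fit(t,(260,203,290,230),lambda h,S,v:S>40,"collar top",.05)
fit(t,(140,168,190,220),lambda h,S,v:(S>45)&(v>85),"crock top",.08)
fit(s,(185,115,240,170),lambda h,S,v:(S>45)&(v>88),"crock side",.08)
fit(s,(222,215,248,245),lambda h,S,v:(S>45)&(v>82),"collar side",.05)
fit(t,(360,210,382,234),lambda h,S,v:(S<40)&(v>85)&(v<125)&(h>40),"head top",.169)
fit(s,(265,278,287,298),lambda h,S,v:(v>95)&(h>35)&(v<145),"head side",.169)
E
```

```text
collar [ 0.4918 -0.0115  0.0455] 0.0 side@z [ 0.4908 -0.0147  0.05  ] top@z [ 0.4918 -0.0113  0.05  ]
crock [0.5452 0.2955 0.0766] 0.0005 side@z [0.5439 0.2916 0.08  ] top@z [0.5453 0.2945 0.08  ]
head [ 0.4822 -0.2485  0.1695] 0.0017 side@z [ 0.4815 -0.248   0.169 ] top@z [ 0.483 -0.249  0.169]
foot side [ 0.48112483 -0.25026859  0.01      ] [ 0.48192138 -0.24693289  0.01      ]
collar top [274.53 216.87] [13.6 14.6] [ 0.4902 -0.0125  0.05  ]
crock top [163.63 194.55] [43.3 44.8] [0.5443 0.2949 0.08  ]
crock side [212.72 135.31] [27.7 43.1] [0.5417 0.2895 0.08  ]
collar side [233.86 227.31] [14.2 16.8] [ 0.4879 -0.0174  0.05  ]
head top [371.65 222.65] [7.8 8.1] [ 0.4816 -0.2486  0.169 ]
head side [275.09 286.64] [ 9.6 11.1] [ 0.481 -0.249  0.169]
```

```bash
python3 -c "
import numpy as np;from h import *
s=np.load('side0.npz');t=np.load('top0.npz')
print(tri(s,(318,262),t,(361,183)),tri(s,(311,335),t,(406,215)))"
python3 -m jog '{"offset":[[0,0,0],[0,0,0],[0,0,0],[1.9,-4.62,0],[1.9,-4.62,0],[1.9,-4.62,0],[1.9,-4.62,0],[1.9,-4.62,0],[1.9,-4.62,0],[1.9,-4.62,0],[1.9,-4.62,0]],"angular":[[0,0,8.3],[0,0,8.3],[0,0,8.3],[0,0,0],[0,0,0],[0,0,0],[0,0,0],[0,0,0],[0,0,0],[0,0,0],[0,0,0]],"claw":[70,70,70,70,70,70,70,70,70,70,70]}' 20
```

```text
(array([ 0.58204068, -0.22688573,  0.15204966]), np.float64(0.0005482927665209886)) (array([ 0.50353702, -0.34259438,  0.14792894]), np.float64(0.0011260328064156418))
time_s: 1.48
eef_pos: [0.4155, -0.1957, 0.2219]
tool_rot: [-180.0, 0.0, -0.0]
force: [0.3, -0.3, -0.3]
gripper_width: 0.064
```

```bash

python3 -m jog '{"offset":[[1.9,-4.6,0],[1.9,-4.6,0],[1.9,-4.6,0],[1.9,-4.6,0],[0,0,-0],[0,0,3],[0,0,3],[0,0,0],[0,0,0]],"angular":[[0,0,0],[0,0,0],[0,0,0],[0,0,0],[0,0,0],[0,0,0],[0,0,0],[0,0,0],[0,0,0]],"claw":[70,70,70,70,70,70,70,70,70]}' 20
python3 - <<'E'
from plant import ctrl
from h import *
for n in("side","top"):
    c=ctrl.capture(n); np.savez(f"{n}1.npz",**c)
    crop(c,*((170,100,330,300) if n=="side" else (200,130,360,290)),3,n+"1.png")
    p=ctrl.observe()["eef_pos"]; print(p,proj(c,p+[0,0,-.008]),proj(c,p+[0,.032,-.008]),proj(c,p+[0,-.032,-.008]))
E
```

```text
time_s: 2.6
eef_pos: [0.4914, -0.0137, 0.1628]
tool_rot: [180.0, -0.0, -0.0]
force: [0.1, 0.9, 1.2]
gripper_width: 0.0636
[ 0.49168654 -0.01363107  0.1630028 ] [[233.14779168 196.77469034]] [[228.01842078 186.7794318 ]] [[238.53242363 207.26529313]]
[ 0.4917586  -0.01357177  0.16305062] [[276.94011942 216.27699768]] [[264.31728822 215.97697379]] [[289.56573304 216.57851742]]
```

View pics/side1.png

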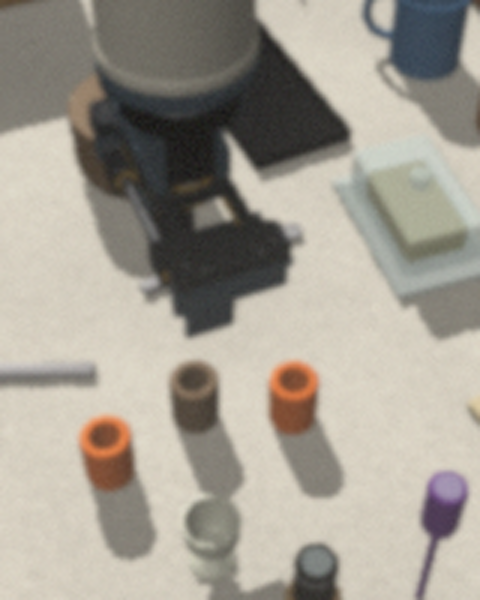

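View pics/top1.png

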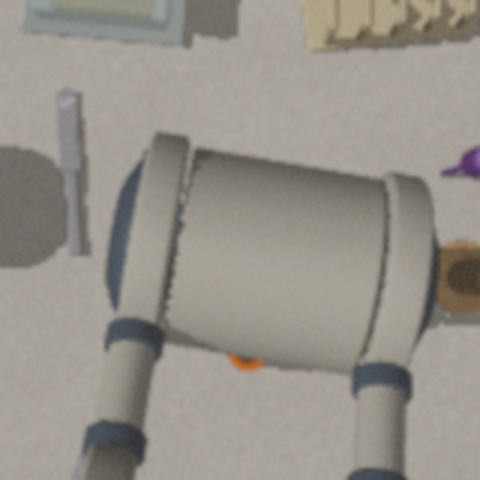

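The side crop shows the open jaws directly above the brown collar at pixel (235,232). In the top view the arm hides it. The front fingertip at (238,210) agrees with the projected pose to about 3 px, so I'll go down and grip.

```bash

python3 -m jog '{"offset":[[0,-0.1,3],[0,0,3],[0,0,3],[0,0,2.5],[0,0,1.4],[0,0,0.5],[0,0,0],[0,0,0],[0,0,0],[0,0,0],[0,0,0]],"angular":[[0,0,0],[0,0,0],[0,0,0],[0,0,0],[0,0,0],[0,0,0],[0,0,0],[0,0,0],[0,0,0],[0,0,0],[0,0,0]],"claw":[70,70,70,70,70,70,70,30,30,30,30]}' 20
python3 -m jog '{"offset":[[0,0,-0.2],[0,0,-1],[0,0,-3],[0,0,-4],[0,0,-4],[0,0,0]],"angular":[[0,0,0],[0,0,0],[0,0,0],[0,0,0],[0,0,0],[0,0,0]],"claw":[30,30,30,30,30,30]}' 25
python3 - <<'E'
from plant import ctrl
from h import *
for n in("side","top"):
    c=ctrl.capture(n); np.savez(f"{n}2.npz",**c)
    crop(c,*((170,100,330,300) if n=="side" else (200,130,360,290)),3,n+"2.png")
E
```

```text
time_s: 4.08
eef_pos: [0.4914, -0.0122, 0.0283]
tool_rot: [180.0, -0.0, 0.0]
force: [-1.0, 0.1, 6.5]
gripper_width: 0.0397
time_s: 4.82
eef_pos: [0.4927, -0.0124, 0.1529]
tool_rot: [180.0, -0.3, 0.0]
force: [0.4, -0.2, -1.7]
gripper_width: 0.0395
```

View pics/side2.png

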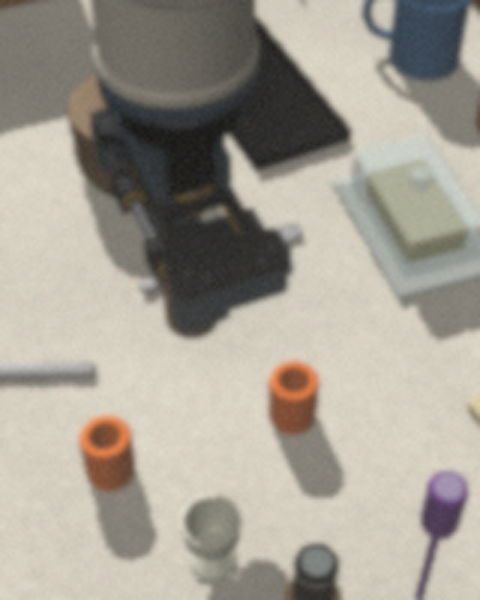

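The side view shows the collar held, and only its bottom edge is visible, at about (233,208). Before the insertion I'll refine the socket position from the edges in the first pictures.

```bash
cat > edge.py <<'E'
from h import *
from scipy.ndimage import map_coordinates
from scipy.optimize import least_squares
def circ(c,ctr,R,z,band=.006,ch=None,sign=0,keep=.7):
    """refine circle centre (world xy) at height z with known radius by radial gradient of grey level"""
    g=cv2.GaussianBlur(c["image"],(3,3),0).astype(float).sum(2) if ch is None else c["image"][...,ch].astype(float)
    ctr=np.array(ctr,float)
    for it in range(4):
        th=np.linspace(0,2*np.pi,120,endpoint=False); rr=np.linspace(R-band,R+band,41)
        P=np.array([[ctr[0]+r*np.cos(a),ctr[1]+r*np.sin(a),z] for a in th for r in rr])
        px=proj(c,P); v=map_coordinates(g,[px[:,1],px[:,0]],order=1).reshape(120,41)
        d=np.gradient(v,axis=1); d=d*sign if sign else abs(d)
        i=d.argmax(1); w=d.max(1); rad=rr[i]; ok=(i>1)&(i<39)&(w>np.quantile(w,1-keep))
        pts=np.stack([ctr[0]+rad*np.cos(th),ctr[1]+rad*np.sin(th)],1)[ok]
        f=least_squares(lambda q:np.hypot(*(pts-q[:2]).T)-q[2],[*ctr,R],loss="soft_l1",f_scale=.0008)
        ctr=f.x[:2]
    return ctr.round(4),round(f.x[2],4),ok.sum(),round(float(np.median(abs(f.fun))),5)
E
python3 - <<'E'
from edge import *
s=np.load("side0.npz");t=np.load("top0.npz")
for n,c in(("side",s),("top",t)):
    print(n,"rim",circ(c,(.5445,.293),.06,.08),"sock",circ(c,(.5445,.293),.0225,.08,.005,sign=1))
    print(n,"collar outer",circ(c,(.491,-.0125),.02,.05,.005),"bore",circ(c,(.491,-.0125),.012,.05,.005,sign=1 if n=="side" else 0))
    print(n,"orange..head",circ(c,(.482,-.2485),.013,.169,.005))
E
```

```text
side rim (array([0.5444, 0.292 ]), np.float64(0.06), np.int64(64), 0.00122) sock (array([0.5437, 0.2928]), np.float64(0.0212), np.int64(84), 0.00065)
side collar outer (array([ 0.4886, -0.02  ]), np.float64(0.0206), np.int64(76), 0.00099) bore (array([ 0.4919, -0.013 ]), np.float64(0.0152), np.int64(69), 0.00084)
side orange..head (array([ 0.48  , -0.2511]), np.float64(0.0135), np.int64(84), 0.00046)
top rim (array([0.5446, 0.2932]), np.float64(0.0612), np.int64(83), 0.00064) sock (array([0.5446, 0.2947]), np.float64(0.0234), np.int64(65), 0.00049)
top collar outer (array([ 0.4904, -0.0126]), np.float64(0.0197), np.int64(84), 0.00062) bore (array([ 0.4912, -0.0125]), np.float64(0.016), np.int64(13), 5e-05)
top orange..head (array([ 0.4796, -0.2544]), np.float64(0.0143), np.int64(82), 0.00122)
```

```bash

python3 -m jog '{"offset":[[0.66,-3.83,0],[0.66,-3.83,0],[0.66,-3.83,0],[0.66,-3.83,0],[0.66,-3.83,0],[0.66,-3.83,0],[0.66,-3.83,0],[0.66,-3.83,0],[0,0,1.5],[0,0,1],[0,0,0],[0,0,0]],"angular":[[0,0,0],[0,0,0],[0,0,0],[0,0,0],[0,0,0],[0,0,0],[0,0,0],[0,0,0],[0,0,0],[0,0,0],[0,0,0],[0,0,0]],"claw":[30,30,30,30,30,30,30,30,30,30,30,30]}' 25
python3 - <<'E'
from plant import ctrl
from h import *
for n in("side","top"):
    c=ctrl.capture(n); np.savez(f"{n}3.npz",**c)
    crop(c,*((160,60,280,190) if n=="side" else (100,130,260,260)),4.5,n+"3.png")
print(ctrl.observe())
E
```

```text
time_s: 6.42
eef_pos: [0.544, 0.2935, 0.125]
tool_rot: [180.0, 0.0, -0.0]
force: [0.9, -0.4, 0.1]
gripper_width: 0.0398
{'time_s': 6.525, 'joint_positions': array([ 2.28369836e+01,  3.36085436e+01,  8.41988995e+01, -1.33828666e-04,
        6.21567021e+01,  1.12863255e+02]), 'qvel': array([ 0.20058398, -0.06252938, -0.14224525,  0.04152802,  0.0205642 ,
        0.08156397]), 'tau': array([-8.20919685e-02, -9.00550961e+01, -3.21914792e+01, -1.57236831e-03,
       -7.82169239e-02, -5.96352984e-03]), 'eef_pos': array([0.54417962, 0.29383396, 0.12536806]), 'tool_rot': array([-1.79986178e+02, -3.30837300e-02, -2.62133477e-02]), 'force': array([ 0.40231574, -0.21261069,  0.30831652]), 'wrist_torque': array([ 0.013265  , -0.00689599,  0.02879253]), 'gripper_width': 0.039518177601021776}
```

View pics/side3.png

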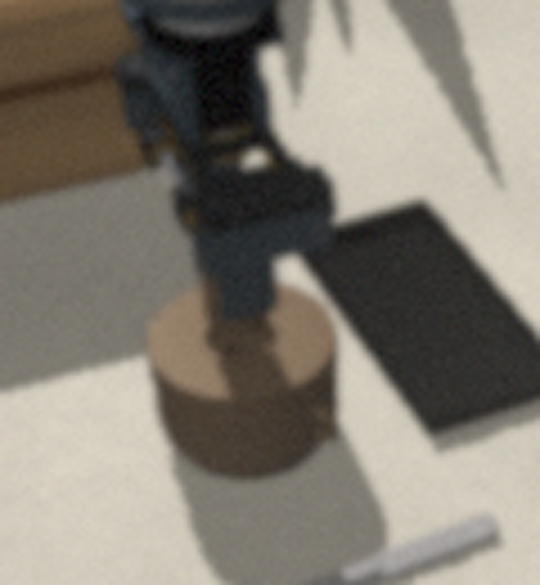

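View pics/top3.png

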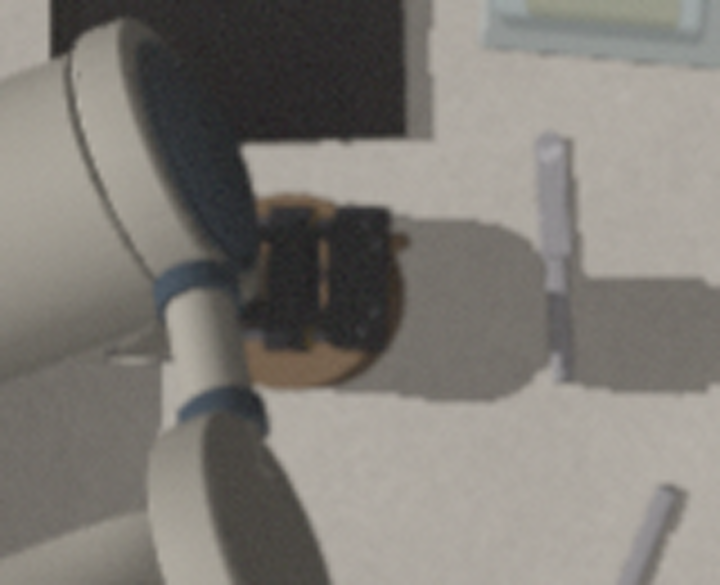

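```bash

python3 -m jog '{"offset":[[0.05,-0.02,0.8],[0,0,0.6],[0,0,0],[0,0,0.3],[0,0,0]],"angular":[[0,0,0],[0,0,0],[0,0,0],[0,0,0],[0,0,0]],"claw":[30,30,30,30,30]}' 25
python3 -m jog '{"offset":[[0,0,0.2],[0,0,0]],"angular":[[0,0,0],[0,0,0]],"claw":[30,30]}' 25
```

```text
time_s: 7.15
eef_pos: [0.5443, 0.2944, 0.1078]
tool_rot: [180.0, 0.0, 0.0]
force: [-0.1, 0.3, -0.5]
gripper_width: 0.0392
time_s: 7.4
eef_pos: [0.5443, 0.2944, 0.1058]
tool_rot: [180.0, 0.0, 0.0]
force: [-0.8, -0.0, -0.9]
gripper_width: 0.0398
```

```bash

python3 -m jog '{"offset":[[0,0,0.3],[0,0,0.3],[0,0,0]],"angular":[[0,0,0],[0,0,0],[0,0,0]],"claw":[30,30,30]}' 25
python3 -m jog '{"offset":[[0,0,0.3],[0,0,0.2],[0,0,0]],"angular":[[0,0,0],[0,0,0],[0,0,0]],"claw":[30,30,30]}' 25
```

```text
time_s: 7.78
eef_pos: [0.5442, 0.2943, 0.0996]
tool_rot: [180.0, 0.0, 0.0]
force: [-0.5, 0.2, -0.8]
gripper_width: 0.0394
time_s: 8.15
eef_pos: [0.5443, 0.2944, 0.0947]
tool_rot: [180.0, 0.0, 0.0]
force: [-0.4, -0.5, -0.2]
gripper_width: 0.0393
```

```bash

python3 -m jog '{"offset":[[0,0,0.1],[0,0,0]],"angular":[[0,0,0],[0,0,0]],"claw":[30,30]}' 25
python3 -m jog '{"offset":[[0,0,0.1],[0,0,0]],"angular":[[0,0,0],[0,0,0]],"claw":[30,30]}' 25
```

```text
time_s: 8.4
eef_pos: [0.5445, 0.2945, 0.0943]
tool_rot: [-180.0, -0.0, 0.0]
force: [-1.6, -1.0, 4.3]
gripper_width: 0.0397
time_s: 8.65
eef_pos: [0.5445, 0.2945, 0.0942]
tool_rot: [-180.0, -0.1, 0.0]
force: [-6.2, -1.6, 19.1]
gripper_width: 0.0395
```

Contact came at TCP z 0.0943, as predicted for fully home. Release by opening moderately and lift.

```bash

python3 -m jog '{"offset":[[0,0,-0.2],[0,0,0],[0,0,0],[0,0,0],[0,0,0],[0,0,0],[0,0,-2],[0,0,-4],[0,0,-4],[0,0,-2],[0,0,0]],"angular":[[0,0,0],[0,0,0],[0,0,0],[0,0,0],[0,0,0],[0,0,0],[0,0,0],[0,0,0],[0,0,0],[0,0,0],[0,0,0]],"claw":[30,70,70,70,70,70,70,70,70,70,70]}' 25
python3 -m jog '{"offset":[[0,4.5,0],[0,4.5,0],[0,4.5,0],[0,4.5,0],[0,4.5,0],[0,0,0]],"angular":[[0,0,0],[0,0,0],[0,0,0],[0,0,0],[0,0,0],[0,0,0]],"claw":[70,70,70,70,70,70]}' 25
python3 - <<'E'
from plant import ctrl
from h import *
for n in("side","top"):
    c=ctrl.capture(n); np.savez(f"{n}4.npz",**c)
    crop(c,*((160,60,280,190) if n=="side" else (100,130,260,260)),4.5,n+"4.png")
E
```

```text
time_s: 10.02
eef_pos: [0.5451, 0.2947, 0.2163]
tool_rot: [-179.9, -0.2, 0.0]
force: [-0.1, 0.6, 0.4]
gripper_width: 0.0639
time_s: 10.78
eef_pos: [0.5438, 0.0669, 0.2137]
tool_rot: [180.0, 0.1, -0.2]
force: [-1.0, -0.1, -0.1]
gripper_width: 0.0637
```

View pics/side4.png

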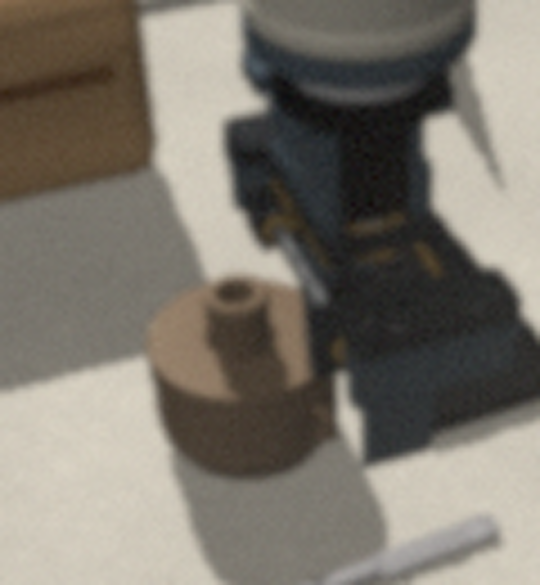

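View pics/top4.png

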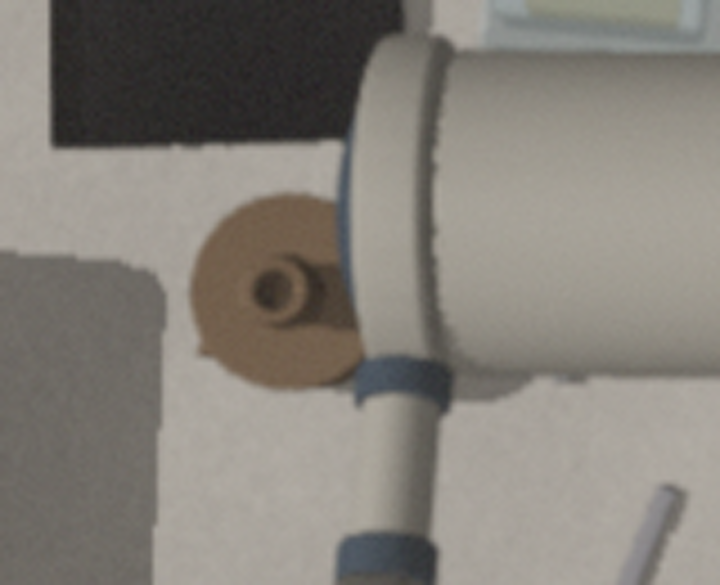

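The side and top views show the collar upright and proud in the lid, with its top at (212,124) side and (160,194) top. Next I'll measure it and move over the thermometer.

```bash

python3 - <<'E'
from edge import *
s=np.load("side4.npz");t=np.load("top4.npz")
print(onz(t,(160.2,194.4),.116),onz(s,(212.4,124.4),.116),tri(s,(212.4,124.4),t,(160.2,194.4)))
for c in(s,t): print(circ(c,(.5445,.2945),.012,.116,.004,sign=1),circ(c,(.5445,.2945),.02,.116,.004))
E
python3 -m jog '{"offset":[[-0.77,3.9,0],[-0.77,3.9,0],[-0.77,3.9,0],[-0.77,3.9,0],[-0.77,3.9,0],[-0.77,3.9,0],[-0.77,3.9,0],[-0.77,3.9,0],[0,0,0],[0,0,0]],"angular":[[0,0,0],[0,0,0],[0,0,0],[0,0,0],[0,0,0],[0,0,0],[0,0,0],[0,0,0],[0,0,0],[0,0,0]],"claw":[70,70,70,70,70,70,70,70,70,70]}' 25
python3 - <<'E'
from plant import ctrl
from h import *
p=ctrl.observe()["eef_pos"]
for n in("side","top"):
    c=ctrl.capture(n); np.savez(f"{n}5.npz",**c)
    crop(c,*((210,190,350,350) if n=="side" else (300,150,440,290)),4,n+"5.png")
    print(proj(c,[p+[0,0,-.008],[.4815,-.2488,.169]]))
E
```

```text
[0.54246161 0.29456883 0.116     ] [0.54466541 0.29220533 0.116     ] (array([0.54387969, 0.29459883, 0.11443449]), np.float64(0.002774630096413524))
(array([0.5425, 0.2947]), np.float64(0.0107), np.int64(76), 0.00085) (array([0.5495, 0.2882]), np.float64(0.0188), np.int64(57), 0.00104)
(array([0.5434, 0.295 ]), np.float64(0.0112), np.int64(84), 0.0004) (array([0.5433, 0.2927]), np.float64(0.0179), np.int64(43), 0.00054)
time_s: 12.12
eef_pos: [0.4831, -0.2414, 0.2144]
tool_rot: [-180.0, 0.0, 0.0]
force: [-0.3, -0.4, -0.4]
gripper_width: 0.0638
[[275.41797616 272.02661261]
 [275.30666409 286.46538578]]
[[373.62883078 222.19652758]
 [371.71855531 222.69307698]]
```

View pics/side5.png

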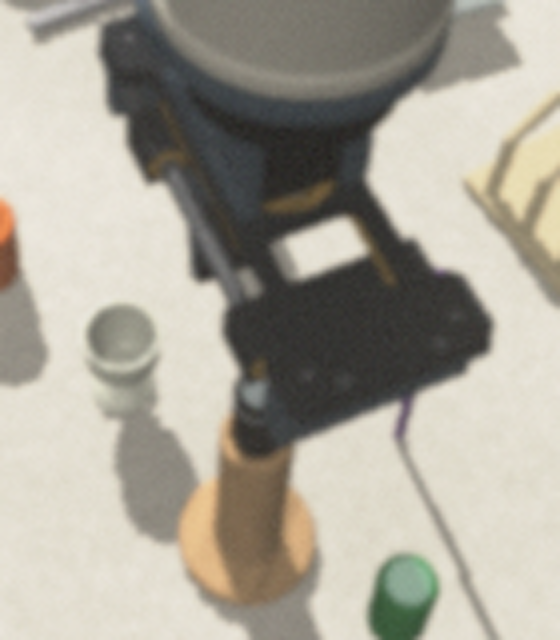

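View pics/top5.png

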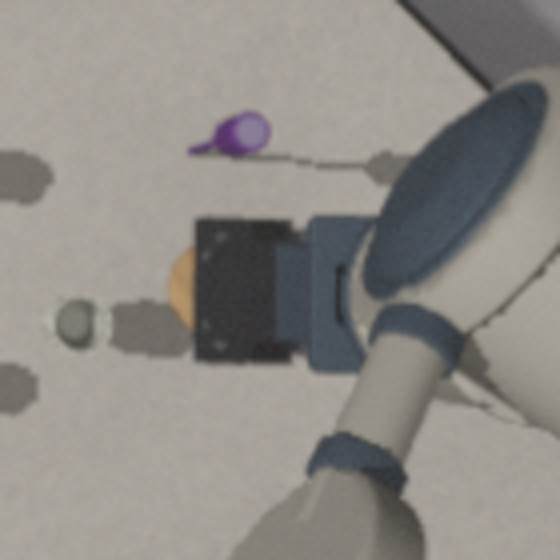

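The side view shows the front finger just left of and above the black head, and the purple and green look-alikes are clear. I'll shift 7.4 mm, then go down and grip the head.

```bash

python3 -m jog '{"offset":[[-0.16,0.74,0],[0,0,2],[0,0,0]],"angular":[[0,0,0],[0,0,0],[0,0,0]],"claw":[70,70,70]}' 25
python3 - <<'E'
from plant import ctrl
from h import *
print(ctrl.observe()["eef_pos"])
c=ctrl.capture("side"); crop(c,210,220,350,350,4.5,"side6.png")
E
```

```text
time_s: 12.6
eef_pos: [0.4807, -0.2495, 0.194]
tool_rot: [-179.9, 0.1, 0.0]
force: [0.7, -0.1, 0.2]
gripper_width: 0.0639
[ 0.4807028  -0.2495043   0.19401842]
```

View pics/side6.png

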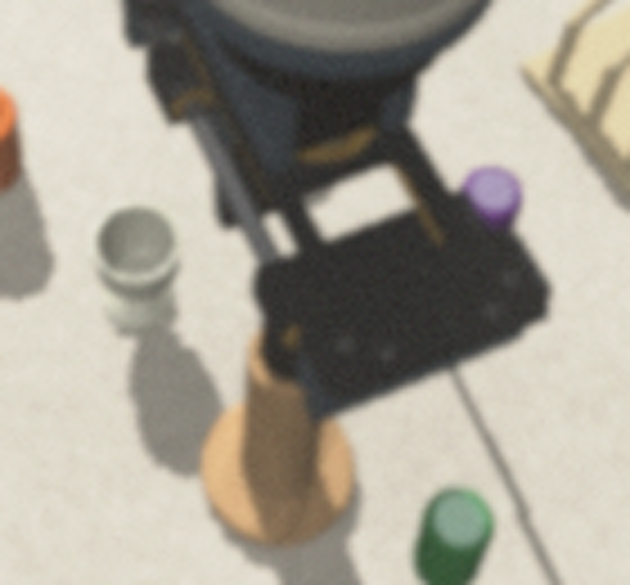

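```bash

python3 -m jog '{"offset":[[0.05,0,1.5],[0,0,1.5],[0,0,1.2],[0,0,1.2],[0,0,0]],"angular":[[0,0,0],[0,0,0],[0,0,0],[0,0,0],[0,0,0]],"claw":[70,70,70,70,70]}' 25
python3 -m jog '{"offset":[[0,0,0],[0,0,0],[0,0,0],[0,0,0],[0,0,0],[0,0,0]],"angular":[[0,0,0],[0,0,0],[0,0,0],[0,0,0],[0,0,0],[0,0,0]],"claw":[20,20,20,20,20,20]}' 25
```

```text
time_s: 13.28
eef_pos: [0.4813, -0.2497, 0.1399]
tool_rot: [-179.9, 0.1, 0.0]
force: [-0.2, 1.0, 0.2]
gripper_width: 0.0643
time_s: 14.02
eef_pos: [0.4819, -0.25, 0.1411]
tool_rot: [180.0, -0.0, 0.0]
force: [-0.5, 0.4, 4.2]
gripper_width: 0.0254
```

```bash

python3 -m jog '{"offset":[[0,0,-0.5],[0,0,-1],[0,0,-1.5],[0,0,-2],[0,0,-2],[0,0,-2],[0,0,-2],[0,0,-2],[0,0,-2],[0,0,0],[0,0,0]],"angular":[[0,0,0],[0,0,0],[0,0,0],[0,0,0],[0,0,0],[0,0,0],[0,0,0],[0,0,0],[0,0,0],[0,0,0],[0,0,0]],"claw":[20,20,20,20,20,20,20,20,20,20,20]}' 25
python3 - <<'E'
from plant import ctrl
from h import *
print(ctrl.observe()["eef_pos"])
for n in("side","top"):
    c=ctrl.capture(n); np.savez(f"{n}7.npz",**c);crop(c,*((210,190,350,350) if n=="side" else (300,150,440,290)),4,n+"7.png")
E
```

```text
time_s: 15.4
eef_pos: [0.4815, -0.2498, 0.2907]
tool_rot: [-180.0, 0.0, 0.0]
force: [0.2, 0.3, -0.9]
gripper_width: 0.0258
[ 0.48154172 -0.24982752  0.29070352]
```

View pics/side7.png

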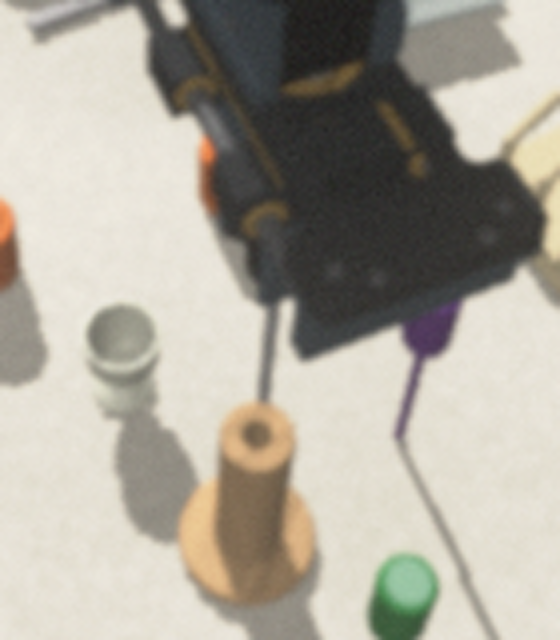

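View pics/top7.png

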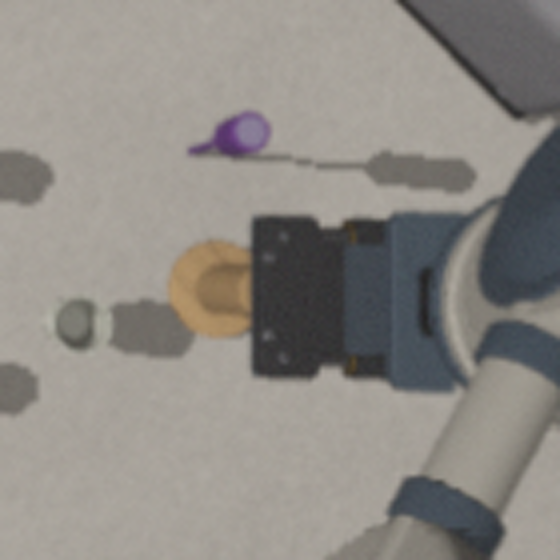

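```bash

python3 - <<'E'
from h import *
s=np.load("side7.npz")
p=np.array([.4815,-.2498])
for z in(.27,.24,.23,.20,.18,.162):
    q=proj(s,[*p,z])[0]; print(z,q.round(1),((q-[210,190]+.5)*4).round(0))
cv2.imwrite("pics/stem7.png",cv2.resize(s["image"][255:300,255:300],None,fx=12,fy=12,interpolation=cv2.INTER_NEAREST))
E
```

```text
0.27 [278.8 256.2] [277. 267.]
0.24 [277.8 266.1] [273. 307.]
0.23 [277.4 269.3] [272. 319.]
0.2 [276.5 278.3] [268. 355.]
0.18 [275.9 284. ] [265. 378.]
0.162 [275.4 288.8] [263. 397.]
```

View pics/stem7.png

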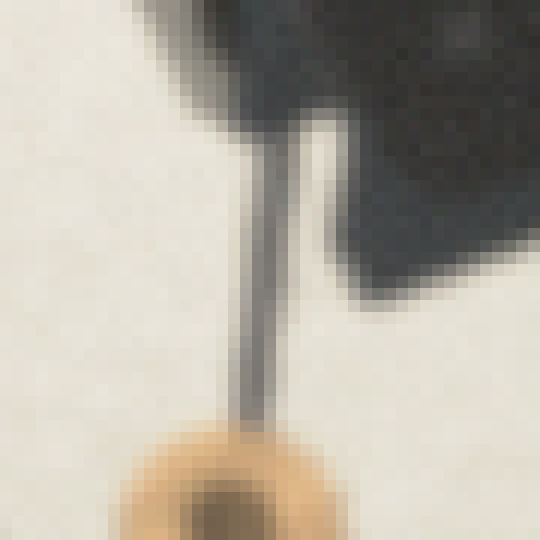

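The stem is out of the stand. In the side view it runs (277.8,267) to (275.5,289.5), which matches the projected vertical axis to within 0.3 px. Now carry it over.

```bash

python3 -m jog '{"offset":[[0.2,-1.74,0],[0.4,-3.5,0],[0.46,-4,0],[0.46,-4,0],[0.46,-4,0],[0.46,-4,0],[0.46,-4,0],[0.46,-4,0],[0.46,-4,0],[0.46,-4,0],[0.46,-4,0],[0.46,-4,0]],"angular":[[0,0,0],[0,0,0],[0,0,0],[0,0,0],[0,0,0],[0,0,0],[0,0,0],[0,0,0],[0,0,0],[0,0,0],[0,0,0],[0,0,0]],"claw":[20,20,20,20,20,20,20,20,20,20,20,20]}' 25
python3 -m jog '{"offset":[[0.46,-4,0],[0.4,-3.5,0],[0.2,-1.5,0],[0,0,0],[0,0,0],[0,0,0]],"angular":[[0,0,0],[0,0,0],[0,0,0],[0,0,0],[0,0,0],[0,0,0]],"claw":[20,20,20,20,20,20]}' 25
python3 - <<'E'
from plant import ctrl
from h import *
p=ctrl.observe()["eef_pos"];print(p)
for n in("side","top"):
    c=ctrl.capture(n); np.savez(f"{n}8.npz",**c);crop(c,*((160,50,280,170) if n=="side" else (100,130,260,260)),4.5,n+"8.png")
    for z in (.24,.2,p[2]-.129): print(n,round(z,3),proj(c,[p[0],p[1],z]).round(1))
    print("collar top",proj(c,[.544,.2945,.116]).round(1))
E
```

```text
time_s: 17.0
eef_pos: [0.5329, 0.2045, 0.2906]
tool_rot: [180.0, 0.0, 0.0]
force: [0.4, -0.4, -0.5]
gripper_width: 0.0257
time_s: 17.75
eef_pos: [0.5443, 0.2914, 0.2911]
tool_rot: [180.0, -0.0, -0.1]
force: [0.1, -0.3, -0.7]
gripper_width: 0.0254
[0.54430365 0.29140739 0.29106319]
side 0.24 [[208.5  85.4]]
side 0.2 [[209.8  98.8]]
side 0.162 [[211.  110.9]]
collar top [[211.9 124. ]]
top 0.24 [[147.1 190.3]]
top 0.2 [[152.2 191.5]]
top 0.162 [[156.6 192.6]]
collar top [[160.3 193.8]]
```

View pics/side8.png

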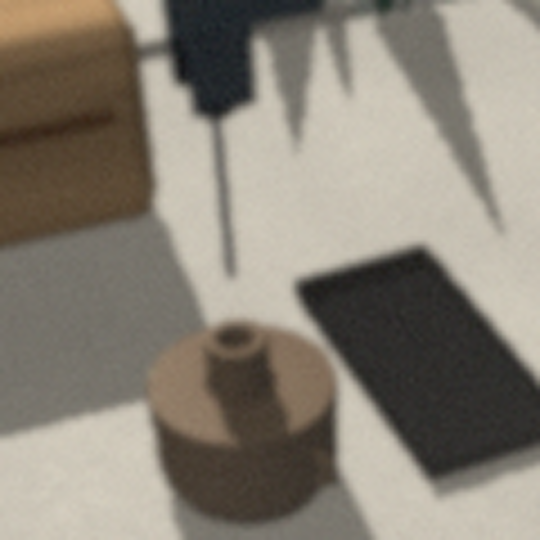

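View pics/top8.png

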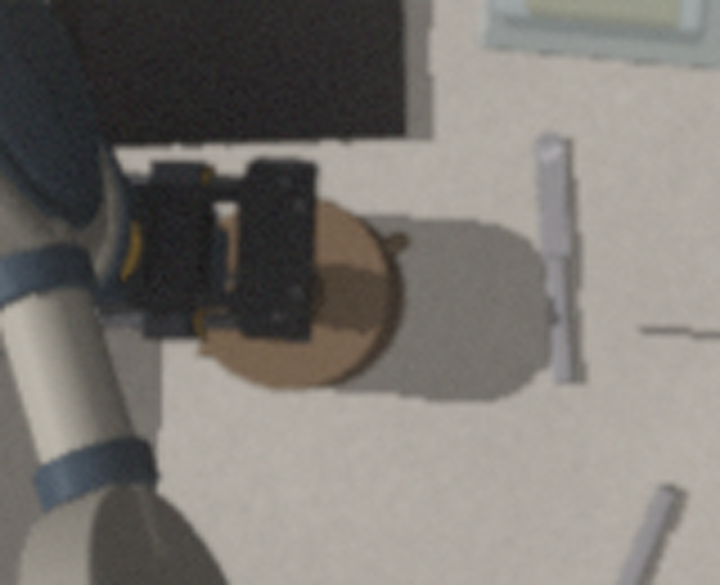

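The side view shows the stem vertical with its tip at (210.8,110.8), against (211,110.9) predicted, and the collar mouth at (212.4,124). I'll centre in y and lower to just above the mouth.

```bash

python3 -m jog '{"offset":[[0.03,-0.3,0],[0,0,1.2],[0,0,1.2],[0,0,0.8],[0,0,0],[0,0,0]],"angular":[[0,0,0],[0,0,0],[0,0,0],[0,0,0],[0,0,0],[0,0,0]],"claw":[20,20,20,20,20,20]}' 25
python3 - <<'E'
from plant import ctrl
from h import *
p=ctrl.observe()["eef_pos"];print(p)
c=ctrl.capture("side"); np.savez("side9.npz",**c);crop(c,185,75,245,145,8,"side9.png")
for z in (.2,p[2]-.129,.116): print(round(z,3),((proj(c,[p[0],p[1],z])-[185,75]+.5)*8).round(0))
E
```

```text
time_s: 18.6
eef_pos: [0.5447, 0.2955, 0.2591]
tool_rot: [-180.0, -0.0, 0.0]
force: [-0.0, 0.2, -0.7]
gripper_width: 0.0258
[0.5447348  0.29547173 0.25913891]
0.2 [[200. 188.]]
0.13 [[217. 361.]]
0.116 [[220. 394.]]
```

View pics/side9.png

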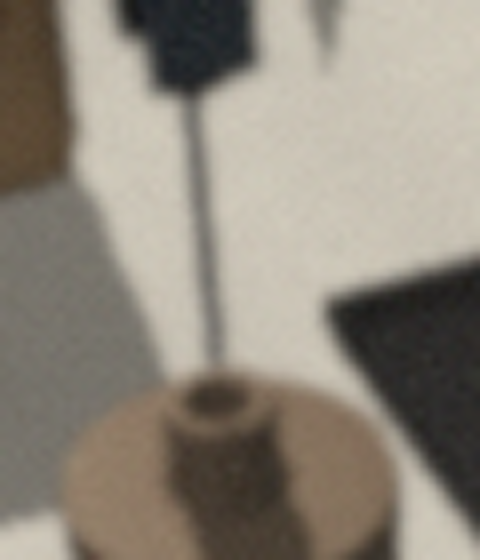

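The stem points at the collar mouth: bore centre at crop x≈220, stem axis at 220. Now lower it in.

```bash

python3 -m jog '{"offset":[[0,0.1,0],[0,0,0.8],[0,0,0.8],[0,0,0.8],[0,0,0]],"angular":[[0,0,0],[0,0,0],[0,0,0],[0,0,0],[0,0,0]],"claw":[20,20,20,20,20]}' 25
python3 - <<'E'
from plant import ctrl
from h import *
p=ctrl.observe()["eef_pos"];print(p)
c=ctrl.capture("side"); crop(c,185,75,245,145,8,"side10.png")
E
```

```text
time_s: 19.27
eef_pos: [0.5442, 0.2943, 0.234]
tool_rot: [180.0, 0.1, 0.0]
force: [-0.6, -0.8, -0.9]
gripper_width: 0.0254
[0.54416571 0.29425547 0.23396824]
```

View pics/side10.png

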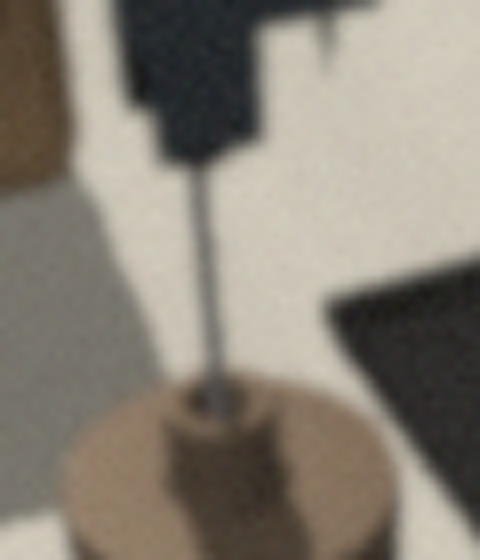

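The stem is inside the bore and roughly central, at crop (217,400). Continue down.

```bash

python3 -m jog '{"offset":[[0.03,0,1],[0,0,1],[0,0,1],[0,0,1],[0,0,0]],"angular":[[0,0,0],[0,0,0],[0,0,0],[0,0,0],[0,0,0]],"claw":[20,20,20,20,20]}' 25
python3 -m jog '{"offset":[[0,0,1],[0,0,1],[0,0,0.8],[0,0,0.3],[0,0,0],[0,0,0],[0,0,0],[0,0,0]],"angular":[[0,0,0],[0,0,0],[0,0,0],[0,0,0],[0,0,0],[0,0,0],[0,0,0],[0,0,0]],"claw":[20,20,20,20,20,20,20,20]}' 25
python3 - <<'E'
from plant import ctrl
from h import *
o=ctrl.observe();p=o["eef_pos"];print(p,o["tool_rot"],o["force"])
for n in("side","top"):
  c=ctrl.capture(n); np.savez(n+"11.npz",**c)
  crop(c,*((185,75,245,145) if n=="side" else (125,160,195,230)),8,n+"11.png")
  x0,y0=(185,75) if n=="side" else (125,160)
  for z in (.15,.14,.13,.116): print(n,z,((proj(c,[p[0],p[1],z])-[x0,y0]+.5)*8).round(0))
E
```

```text
time_s: 19.95
eef_pos: [0.5445, 0.2942, 0.1939]
tool_rot: [180.0, 0.1, 0.0]
force: [0.4, 0.6, 0.3]
gripper_width: 0.0254
time_s: 20.95
eef_pos: [0.5449, 0.2944, 0.1641]
tool_rot: [-180.0, -0.0, 0.0]
force: [-0.3, -0.2, 0.0]
gripper_width: 0.0257
[0.54494703 0.29442523 0.16409134] [-1.79994192e+02 -1.29173675e-02  9.36409320e-03] [-0.28362658 -0.2129645   0.03756829]
side 0.15 [[214. 315.]]
side 0.14 [[216. 339.]]
side 0.13 [[219. 363.]]
side 0.116 [[222. 395.]]
top 0.15 [[258. 265.]]
top 0.14 [[266. 267.]]
top 0.13 [[275. 269.]]
top 0.116 [[286. 272.]]
```

View pics/side11.png

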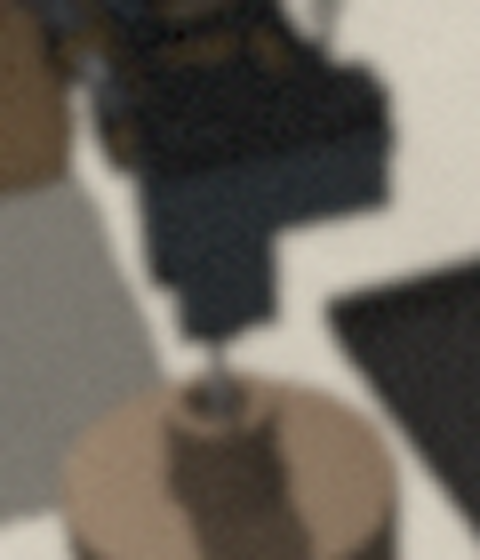

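View pics/top11.png

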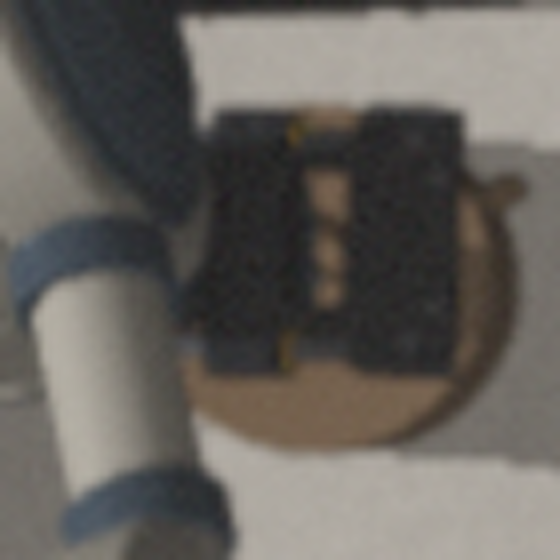

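The side view shows the stem entering the bore at crop (217,400), 0.5 px from the collar's centre line at 221. The tip is at about z 0.035, the forces are near zero and the arm is still, so I'm handing in.

```bash
python3 -c "
from plant import ctrl
print(ctrl.finish_job()); print(ctrl.observe()['gripper_width'],ctrl.observe()['eef_pos'])"
```

```text
the job is handed in; nothing more can be done
None
the job is handed in; nothing more can be done
```

I stood the brown collar in the crock's socket, drew the black-headed thermometer out of its stand and lowered its stem through the collar. I handed the job in at about 21 s, still holding the thermometer. No verdict was reported.

- **Collar:** it met the ledge at the height predicted for fully home. After I let go, both camera views showed it upright, standing proud of the lid.
- **Thermometer:** its tip hangs about 35 mm above the crock's underside, worked out from the gripper height. The stem is about 1–1.5 mm off the collar's centre in the side view, and it was upright to within the measurement when last checked in the air. The final force reading was about 0, the grip measured 25.7 mm and the arm was still.
- **What disagreed:** the two cameras differed by about 2–3 mm on the collar and crock positions. I relied more on the arm's own jaw-centred readings and on relative distances. At the end the gripper hid the stem in the top view, so only the side view confirms the centring.
- **Bystanders:** none looked disturbed in the close-up crops. I did not measure their positions at the end.

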